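# Kit the amplifier parts into the plywood tray

## Task

Gather the parts for the amplifier into the long plywood tray: stand the large toroid, the wide capacitor, the transformer and the vacuum tube each upright inside the rim made for it (the toroid over the brass stud, the transformer square to its rectangular rim, the capacitor in the medium round rim, the tube in the smallest). The small toroid and the thin capacitor belong to another build: leave them standing where they are.

Things in the scene. Friction and masses are not known exactly. Their poses are not given: they have to be found in the camera images.
- toroid_mid (a point): the LARGE toroid choke: copper-coloured wound ring lying flat, 58 mm outer diameter, 28 mm hole, 40 mm high, about 0.25 kg. Point: its centre, 20 mm above its underside; z is the ring's axis.
- capacitor_mid (a point): the WIDE filter capacitor: black upright cylinder with an aluminium top, 35 mm diameter, 50 mm high, about 0.07 kg. Point: its centre, 25 mm above its underside; z is its axis.
- transformer_mid (a point): the transformer: steel laminated core with a yellow winding bulging from two sides, 44 mm along its x, 56 mm along its y, 46 mm high, about 0.35 kg. The yellow winding's flat faces (38 mm wide, 6 to 40 mm above the underside) are its x faces, 44 mm apart, and are the ones to grip. Point: its centre, 23 mm above its underside; z up.
- tube_mid (a point): the vacuum tube: upright clear glass bulb of 24 mm diameter on a 26 mm wide, 12 mm high black base, grey metal inside, domed top, 60 mm high, about 0.05 kg. Point: its centre, 30 mm above its underside; z is its axis.
- small_toroid_mid (a point): the SMALL toroid, which stays: a copper-coloured ring, 40 mm outer diameter, 16 mm hole, 28 mm high. Point: its centre, 14 mm above its underside.
- thin_capacitor_mid (a point): the THIN capacitor, which stays: black upright cylinder with an aluminium top, 22 mm diameter, 40 mm high. Point: its centre, 20 mm above its underside.
- nest_toroid: the large toroid's place: fixed plywood square 95x97 mm, one of four in a row 100 mm apart in a low tray (105x410 mm, walls 9 mm high). Origin: under its centre, 3 mm above the table; z up, y along the tray; the part stands 4 mm above the origin. Dark round rim of 78 mm inner diameter, 4 mm wide, 5 mm high, and a central brass stud (8 mm thick, 12 mm high) for the ring's hole. Hold the part high, so that the fingers clear the rim.
- nest_capacitor: the wide capacitor's place: fixed plywood square 95x97 mm, one of four in a row 100 mm apart in a low tray (105x410 mm, walls 9 mm high). Origin: under its centre, 3 mm above the table; z up, y along the tray; the part stands 4 mm above the origin. Dark round rim of 55 mm inner diameter, 4 mm wide, 5 mm high, no stud. Hold the part high, so that the fingers clear the rim.
- nest_transformer: the transformer's place: fixed plywood square 95x97 mm, one of four in a row 100 mm apart in a low tray (105x410 mm, walls 9 mm high). Origin: under its centre, 3 mm above the table; z up, y along the tray; the part stands 4 mm above the origin. Dark rectangular rim, inside 64 mm along x and 76 mm along y, 4 mm wide, 5 mm high: the transformer's x goes along this x (either way round). Hold the part high, so that the fingers clear the rim.
- nest_tube: the tube's place: fixed plywood square 95x97 mm, one of four in a row 100 mm apart in a low tray (105x410 mm, walls 9 mm high). Origin: under its centre, 3 mm above the table; z up, y along the tray; the part stands 4 mm above the origin. Dark round rim of 42 mm inner diameter (the smallest), 4 mm wide, 5 mm high. Hold the part high, so that the fingers clear the rim.
Things that resemble listed ones, but are neither listed nor needed, are in the scene too. Leave any turquoise look-alike of the nest_toroid alone. Leave any red look-alike of the part that bears tube_mid alone.

How it is judged:
By the outcome, as a careful person would: the job done as asked, in the order asked, and still so for the second after the job is handed in, with the robot touching nothing.
It also fails if it takes over 104 s, if anything falls off the work surface, if the arm or the gripper's body presses on something with over 40 N, if the wrist force passes 120 N, or if a joint passes its speed limit or range.

## Robot

A 6-joint arm with a two-finger parallel gripper is mounted at the origin on the work surface. World frame = base frame: x ahead of the robot, y to its left, z up, the work surface at z = 0. Lengths are in m, angles in degrees, forces in N, time in s.
With the tool pointing down it reaches from about 0.25 to 0.725 m from the base axis. Payload 9.7 kg.
Tool frame: the origin (TCP) lies between the finger pads; the fingertips stand 22 mm ahead of it and the grasp point (between the pads) lies 3 mm ahead of it; z points along the fingers, y is the line along which they close (so a half turn about z gives the same grasp; the last joint's range is limited). The gripper opens to 85 mm and grips with 20 to 120 N. Pads are 22 mm wide; open, the fingers measure 114 mm over their backs; the gripper's body (76 mm by 85 mm) begins 54 mm behind the grasp point. The pads swing forward as they close: fully open they stand 13 mm farther back than shut.
Start: joints at [-76.146, 4.979, 10.078, 95.1, 0, 90], TCP at [0.132, -0.534, 0.223] pointing down, gripper open.
Joint ranges: [-179.16, 179.16], [-48.56, 103.87], [-65.8, 70.77], [-126.05, 130.52], [-82.76, 87.17], [-180, 180]. Speed limits (degrees/s): [127.2, 127.2, 147.25, 180, 180, 180].

## Interface

Orientations are given as [roll, pitch, yaw] about the fixed x, y, z axes, in that order (R = Rz(yaw) Ry(pitch) Rx(roll)).
In Python, from workcell import bot, viewer, finder gives the robot as it stands.
- The arm moves only by the tool move_arm, never from a script. Its arguments are lists of equal length, an entry for each row: "offset": the shift along the tool's x, y, z in cm, a list of three; "twist": the turn, a rotation vector about the tool's x, y, z in rad, a list of three; "grip": the opening, from 0 (shut) to 1 (fully open). In form: {"offset": [[x, y, z], ...], "twist": [[ax, ay, az], ...], "grip": [grip, ...]}. A call has 1 to 5 rows; each row shifts and turns the commanded pose from where the row before left it, along the tool's axes as they then stand; what a row does not reach is not made up. A row lasts 1/10 s, in which the tool goes at most 50 mm and 8.59 degrees, less where a joint would pass 70% of its speed; a pose out of reach is approached as far as the arm can. A call is refused whole if a number of a shift passes 5 or a number of a turn 0.15, either way. A call with a gripper value outside its range is refused whole. The fingers move at their own pace and stop on an object; "force" is the grip in N (left out, the last holds). Time passes only in rows, so rows that do not move let the fingers close. It gives the time, the measured TCP pose, the force, the opening and the grip force at its end, in the units of the state.
- bot.get_obs(): the state, without advancing time (a new reading comes with each control period).
- viewer.camera(name): name is "side" or "top"; returns a dict with "color" (480x640x3 uint8, red, green, blue), "depth" (480x640 float32, m along the optical axis (not along the pixel's ray), 0 where there is no reading), "vfov" (degrees; the focal length in pixels is half the picture's height over the tangent of half this angle, whatever the lens; pixels are square), "cx", "cy" (the principal point, pixels), "position" and "attitude" of the camera in the world. Camera axes: x right, y down, z forward; pixel columns grow to the right and rows downward; lengths in m; the calibration is good to about 2 mm. A picture is of the moment at which its call begins.
- bot.job_done(): hands the job in; it is judged then, once.
Trained networks look in a picture, given as the dict that the camera call returned (one of the last four; its "shot" number tells which), for a name from the list of things; names that differ only in an ending like _2 or _b are one class to them, and where a whole thing is asked for, a point or a joint stands for the part that bears it (a point fixed in the world has none). Each returns a list of dicts, best first, with "p" (0 to 1); they miss things now and then, are a little off and sometimes report something else, mostly with a low value. They report only what shows in the picture. A call takes as long as a camera call. They do not tell look-alikes from the thing itself.
- finder.boxes_of(picture, thing): "position" ([column, row] in pixels, amid what is visible of it).
- finder.pinpoint(picture, thing): "position" ([column, row] in pixels: a listed point, or the origin of a listed thing).
The state is a dict: "time": time; "q": joint angles; "qd": joint speeds; "joint_efforts": joint torques, N m; "ee_pos": TCP position; "tcp_rot": TCP orientation; "wrist_force": force on the tool from outside, world axes, zero at the start; "torque": the same for the moment, N m; "opening": finger opening in m; "grasp_force": force on a finger pad.
Only numpy, scipy, OpenCV 4.12 (cv2) and the standard library are available. Lean on these libraries where they do the work, as an engineer would, in place of code of your own. Each camera call takes 0.05 s, during which the arm holds its last target. There are 200 camera calls.

## Working session

There is one attempt and no reset: what is moved stays moved. The work goes in short steps, Python scripts to look and compute and a tool call to move; the robot and the scene stay as the last step left them, time stands still between calls to the robot, and variables do not carry over. Pictures are saved under pics/ and viewed, at most 14 in all, crops included, and the job is handed in when it is done.

Besides the shell and the picture viewer there is one more tool, called after "Emit:" in YAML: its name, and indented under it one key for each argument. move_arm: Moves the arm, as the interface text tells. Its arguments: {"type":"object","properties":{"offset":{"type":"array","items":{"type":"array","items":{"type":"number"}}},"twist":{"type":"array","items":{"type":"array","items":{"type":"number"}}},"grip":{"type":"array","items":{"type":"number"}},"force":{"type":"number"}},"required":["offset","twist","grip"]}

```bash
mkdir -p pics; ls; cat > h.py <<'E'
import numpy as np, cv2
from workcell import bot, viewer, finder
from scipy.spatial.transform import Rotation as R
def cam(n):
    p=viewer.camera(n); return p
def att(p):
    a=np.array(p["attitude"],float)
    if a.shape==(3,3): return a
    if a.size==3: return R.from_euler('xyz',a,degrees=True).as_matrix()
    return R.from_quat(a).as_matrix()
def ray(p,uv):
    f=240/np.tan(np.radians(p["vfov"])/2)
    return att(p)@np.array([(uv[0]-p["cx"])/f,(uv[1]-p["cy"])/f,1.])
def at_z(p,uv,z):
    d=ray(p,uv); o=np.array(p["position"]); return o+d*(z-o[2])/d[2]
def at_d(p,uv):
    c,r=int(round(uv[0])),int(round(uv[1])); return np.array(p["position"])+ray(p,uv)*p["depth"][r,c]
def save(p,n): cv2.imwrite(f"pics/{n}.png",cv2.cvtColor(p["color"],cv2.COLOR_RGB2BGR))
Z=dict(toroid_mid=.02,capacitor_mid=.025,transformer_mid=.023,tube_mid=.03,small_toroid_mid=.014,thin_capacitor_mid=.02,nest_toroid=.003,nest_capacitor=.003,nest_transformer=.003,nest_tube=.003)
E
python3 - <<'E'
from h import *
np.set_printoptions(precision=4,suppress=True)
for n in ("top","side"):
    p=cam(n); save(p,n+"0")
    print(n,p["position"],p["attitude"],p["vfov"],p["cx"],p["cy"])
    for t,z in Z.items():
        for d in finder.pinpoint(p,t)[:3]:
            print(t,round(d["p"],2),np.round(d["position"]),at_z(p,d["position"],z),at_d(p,d["position"])) if d["p"]>.1 else 0
print(bot.get_obs())
E
```

```text
pics
top [0.4325 0.0117 1.0834] [-176.9382   -0.4588  -91.6569] 51.59355324899288 322.3010749227118 238.93829815788894
toroid_mid 0.6 [486. 192.] [ 0.5811 -0.3543  0.02  ] [ 0.5837 -0.3607  0.0013]
capacitor_mid 0.52 [222. 272.] [0.4255 0.2161 0.025 ] [0.4257 0.2107 0.0531]
transformer_mid 0.57 [289. 251.] [0.4657 0.0733 0.023 ] [0.4649 0.072  0.0462]
tube_mid 0.68 [160. 277.] [0.4171 0.3463 0.03  ] [0.4174 0.3397 0.0509]
tube_mid 0.68 [124. 284.] [0.4046 0.4228 0.03  ] [0.4054 0.4118 0.0581]
small_toroid_mid 0.87 [163. 208.] [0.5666 0.3432 0.014 ] [0.568  0.3469 0.0021]
thin_capacitor_mid 0.59 [504. 252.] [ 0.451  -0.3881  0.02  ] [ 0.4506 -0.3797  0.0422]
nest_toroid 0.96 [265. 320.] [0.3184 0.1294 0.003 ] [0.319  0.1288 0.008 ]
nest_toroid 0.86 [287. 173.] [0.6362 0.075  0.003 ] [0.6335 0.0742 0.017 ]
nest_capacitor 0.5 [287. 176.] [0.6315 0.0747 0.003 ] [0.6309 0.0745 0.0062]
nest_transformer 0.78 [329. 180.] [ 0.6193 -0.0164  0.003 ] [ 0.6185 -0.0163  0.0074]
nest_transformer 0.65 [284. 174.] [0.6361 0.0803 0.003 ] [0.6356 0.0801 0.0055]
nest_tube 0.57 [382. 180.] [ 0.6149 -0.13
[... 1045 characters left out ...]
 [0.6332 0.0821 0.003 ] [0.6276 0.0868 0.0091]
nest_transformer 0.7 [289. 218.] [ 0.6283 -0.0148  0.003 ] [ 0.6243 -0.0109  0.0073]
nest_tube 0.7 [324. 198.] [ 0.6199 -0.1156  0.003 ] [ 0.6121 -0.1068  0.0115]
{'time': 1.1, 'q': array([-76.1459,   4.9805,  10.0782,  95.0995,   0.    ,  89.9995]), 'qd': array([-0.0068,  0.0392,  0.1619, -0.0199, -0.0508,  0.1195]), 'joint_efforts': array([  0.0029, -52.012 ,  46.4856,   0.0021,   0.0002,  -0.    ]), 'ee_pos': array([ 0.1317, -0.534 ,  0.2231]), 'tcp_rot': array([-179.9982,   -0.    ,   13.8547]), 'wrist_force': array([ 0.3707, -0.841 , -1.1432]), 'torque': array([ 0.0279,  0.0347, -0.0094]), 'grasp_force': 0.0, 'opening': 0.08564147302503623}
```

View pics/top0.png

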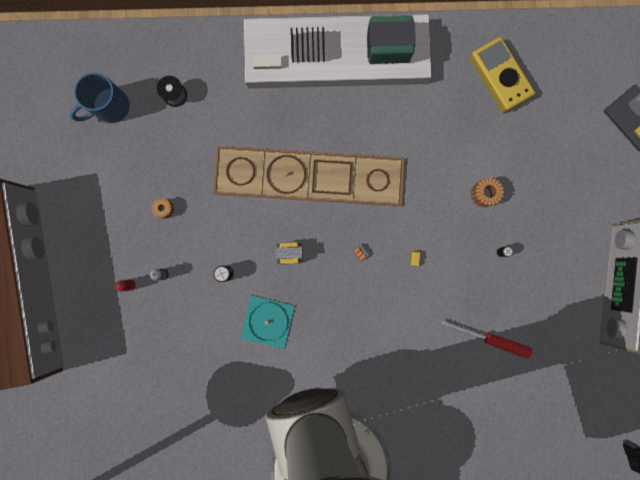

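View pics/side0.png

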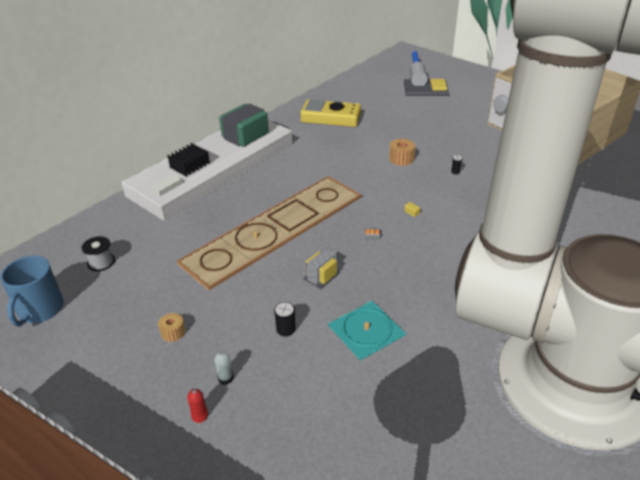

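```bash
cat >> h.py <<'E'
def cloud(p):
    f=240/np.tan(np.radians(p["vfov"])/2)
    v,u=np.mgrid[0:480,0:640]; d=p["depth"]
    c=np.stack([(u-p["cx"])/f,(v-p["cy"])/f,np.ones_like(d)],-1)*d[...,None]
    return c@att(p).T+np.array(p["position"])
def near(P,xy,r,z0,z1):
    return (np.hypot(P[...,0]-xy[0],P[...,1]-xy[1])<r)&(P[...,2]>z0)&(P[...,2]<z1)
E
python3 - <<'E'
from h import *
np.set_printoptions(precision=4,suppress=True)
ps={n:cam(n) for n in("top","side")}
for n,p in ps.items():
    P=cloud(p); C=p["color"]
    print(n,"table z",np.median(P[near(P,(.5,.15),.04,-.02,.02)][:,2]))
    for t,xy,h,r in(("tor",(.58,-.356),.04,.045),("cap",(.42,.213),.05,.03),("trans",(.463,.074),.046,.045),("tube",(.418,.346),.06,.025),("thin",(.45,-.385),.04,.025)):
        m=near(P,xy,r,h-.008,h+.006); q=P[m]
        if len(q)<5: print(t,len(q)); continue
        rc=cv2.minAreaRect((q[:,:2]*1000).astype(np.float32)); print(t,len(q),np.median(q,0),"rect",np.round(rc[0],1),np.round(rc[1],1),round(rc[2],1))
        if t=="tor":
            (c,rr)=cv2.minEnclosingCircle((q[:,:2]*1000).astype(np.float32)); print("circ",c,rr)
        if t=="trans":
            hsv=cv2.cvtColor(C,cv2.COLOR_RGB2HSV); y=near(P,xy,r,.015,.06)&(hsv[...,1]>130)
            print("yellow",P[y].mean(0),cv2.minAreaRect((P[y][:,:2]*1000).astype(np.float32)))
    hsv=cv2.cvtColor(C,cv2.COLOR_RGB2HSV)
    m=(abs(P[...,0]-.627)<.09)&(abs(P[...,1]-.03)<.24)&(hsv[...,1]>70)&(hsv[...,0]<30)&(P[...,2]<.03)
    print("tray",m.sum(),cv2.minAreaRect((P[m][:,:2]*1000).astype(np.float32)),np.median(P[m][:,2]))
p=ps["top"]; P=cloud(p)
def crop(x0,y0,x1,y1,k): return cv2.resize(p["color"][y0:y1,x0:x1,::-1],None,fx=k,fy=k,interpolation=cv2.INTER_CUBIC)
a=crop(210,140,410,210,4); b=np.hstack([crop(265,230,315,280,4),crop(465,170,515,220,4),crop(200,250,250,300,4),crop(135,255,185,305,4)])
cv2.imwrite("pics/crop1.png",np.vstack([a,b]))
E
```

```text
top table z 0.000391053379786066
tor 498 [ 0.5803 -0.3552  0.0401] rect [ 580.5 -355.3] [56.6 60. ] 48.9
circ (580.0398559570312, -356.21771240234375) 30.687984466552734
cap 228 [0.4228 0.2116 0.0507] rect [422.8 212.2] [33.8 33.2] 88.8
trans 460 [0.4623 0.0728 0.0452] rect [462.7  73.1] [56.6 42.1] 88.4
yellow [0.4619 0.0729 0.0403] ((462.6182861328125, 72.53633117675781), (37.800724029541016, 42.16624069213867), 88.70777130126953)
tube 78 [0.425  0.3474 0.0564] rect [425.2 349.7] [19.6 20.2] 45.9
thin 94 [ 0.4517 -0.3865  0.0404] rect [ 452.6 -387.3] [20.7 19.3] 86.7
tray 8968 ((630.0393676757812, 27.16119384765625), (414.7117614746094, 105.74950408935547), 84.6801528930664) 0.007431342325458945
side table z 0.0010721466946826408
tor 320 [ 0.5785 -0.3504  0.0407] rect [ 580.3 -354.8] [58.8 63.1] 23.9
circ (578.14794921875, -355.9415588378906) 33.61428451538086
cap 306 [0.4197 0.2167 0.0509] rect [421.4 215. ] [34.1 37.1] 35.4
trans 476 [0.457  0.0769 0.0457] rect [461.   75.5] [45.5 61.5] 4.7
yellow [0.4422 0.0787 0.0314] ((444.02935791015625, 76.74413299560547), (12.92018985748291, 38.926788330078125), 2.711677312850952)
tube 128 [0.4215 0.3535 0.0571] rect [422.5 352.5] [21.7 19.6] 15.6
thin 70 [ 0.4492 -0.3836  0.0402] rect [ 451.3 -384.8] [21.  23.4] 13.4
tray 6661 ((628.3126831054688, 28.023574829101562), (412.9366149902344, 110.46662139892578), 84.58391571044922) 0.008488966975035095
```

View pics/crop1.png

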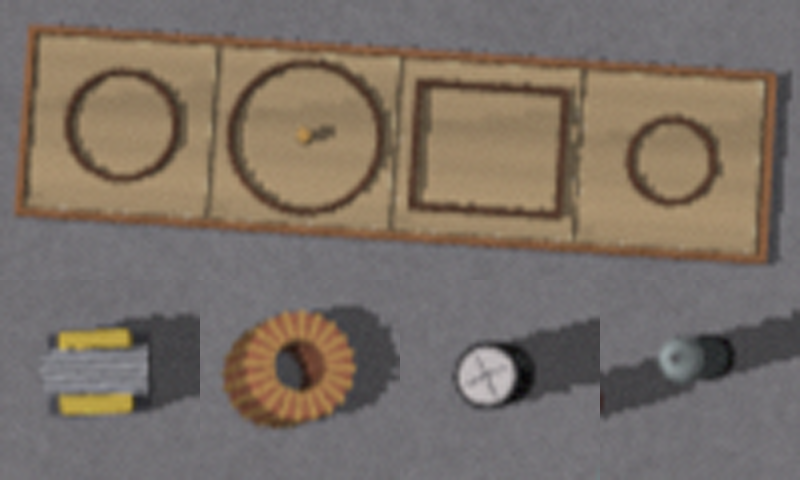

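The crop shows tray nests from left to right at about (241,171) for the capacitor, (286,174) for the toroid with stud, (332,177) for the rectangle and (378,180) for the tube. The large toroid is at (487,192), and the sizes agree with the cloud.

Emit:
move_arm:
  offset:
    - [0,0,0]
    - [0,0,0]
    - [0,0,0]
    - [0,0,0]
    - [0,0,0]
  twist:
    - [0,0,-0.14]
    - [0,0,-0.14]
    - [0,0,-0.14]
    - [0,0,-0.14]
    - [0,0,-0.14]
  grip: [1,1,1,1,1]

```text
time: 1.7
ee_pos: [0.1317, -0.534, 0.2231]
tcp_rot: [180.0, 0.0, 54.3]
wrist_force: [-0.6, 0.3, -0.3]
opening: 0.0856
grasp_force: 0.0
```

Emit:
move_arm:
  offset:
    - [0,0,0]
    - [0,0,0]
    - [0,0,0]
    - [0,0,0]
    - [0,0,0]
  twist:
    - [0,0,-0.134]
    - [0,0,-0.134]
    - [0,0,-0.134]
    - [0,0,-0.134]
    - [0,0,0]
  grip: [1,1,1,1,1]

```text
time: 2.2
ee_pos: [0.1317, -0.534, 0.2231]
tcp_rot: [180.0, -0.0, 84.8]
wrist_force: [-0.1, 0.1, 0.2]
opening: 0.0854
grasp_force: 0.0
```

Emit:
move_arm:
  offset:
    - [2.2,4.3,0]
    - [2.2,4.3,0]
    - [2.2,4.3,0]
    - [2.2,4.3,0]
    - [2.2,4.3,0]
  twist:
    - [0,0,0]
    - [0,0,0]
    - [0,0,0]
    - [0,0,0]
    - [0,0,0]
  grip: [1,1,1,1,1]

```text
time: 2.7
ee_pos: [0.3576, -0.4435, 0.2232]
tcp_rot: [180.0, 0.0, 84.4]
wrist_force: [0.4, -1.1, 0.1]
opening: 0.0852
grasp_force: 0.0
```

Emit:
move_arm:
  offset:
    - [2.2,4.3,0]
    - [2.2,4.3,0]
    - [2.2,4.3,2]
    - [2.2,4.3,3]
    - [0,0,0]
  twist:
    - [0,0,0]
    - [0,0,0]
    - [0,0,0]
    - [0,0,0]
    - [0,0,0]
  grip: [1,1,1,1,1]

```text
time: 3.2
ee_pos: [0.531, -0.3724, 0.1723]
tcp_rot: [-179.7, -0.2, 84.7]
wrist_force: [-1.5, 0.6, -0.5]
opening: 0.0854
grasp_force: 0.0
```

Emit:
move_arm:
  offset:
    - [2.2,4.7,0]
    - [0,0,4]
    - [0,0,4]
    - [0,0,2]
    - [0,0,0]
  twist:
    - [0,0,0]
    - [0,0,0]
    - [0,0,0]
    - [0,0,0]
    - [0,0,0]
  grip: [1,1,1,1,1]

```text
time: 3.7
ee_pos: [0.5732, -0.3581, 0.074]
tcp_rot: [-179.7, -0.1, 84.5]
wrist_force: [-0.2, -0.4, -0.4]
opening: 0.0857
grasp_force: 0.0
```

```bash
python3 - <<'E'
from h import *
p=cam("side"); o=bot.get_obs(); print(o["ee_pos"],o["tcp_rot"])
c=p["color"][80:230,300:500,::-1]; cv2.imwrite("pics/t1.png",cv2.resize(c,None,fx=4,fy=4,interpolation=cv2.INTER_CUBIC))
E
```

```text
[ 0.57411617 -0.3587206   0.07677595] [-1.79873145e+02 -5.79417544e-02  8.45083993e+01]
```

View pics/t1.png

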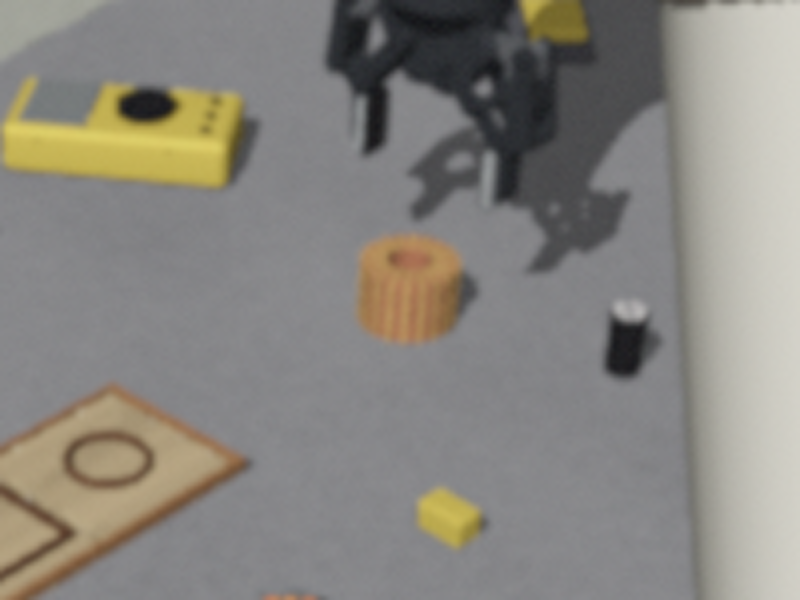

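The picture shows the open fingers above and centred behind the toroid, which is at crop (410,285). There is a 6 mm x error left to correct.

Emit:
move_arm:
  offset:
    - [0.4,0.55,0]
    - [0,0,2.4]
    - [0,0,2.4]
    - [0,0,0]
    - [0,0,0]
  twist:
    - [0,0,0]
    - [0,0,0]
    - [0,0,0]
    - [0,0,0]
    - [0,0,0]
  grip: [1,1,1,1,1]

```text
time: 4.25
ee_pos: [0.5816, -0.3556, 0.0315]
tcp_rot: [179.9, 0.0, 84.6]
wrist_force: [-0.2, 0.1, 0.6]
opening: 0.0858
grasp_force: 0.0
```

Emit:
move_arm:
  offset:
    - [0,0,0]
    - [0,0,0]
    - [0,0,0]
    - [0,0,0]
    - [0,0,0]
  twist:
    - [0,0,0]
    - [0,0,0]
    - [0,0,0]
    - [0,0,0]
    - [0,0,0]
  grip: [0.5,0.5,0.5,0.5,0.5]
  force: 60

```text
time: 4.75
ee_pos: [0.5811, -0.3555, 0.03]
tcp_rot: [180.0, 0.0, 84.7]
wrist_force: [0.2, 0.4, 2.3]
opening: 0.0428
grasp_force: 1.3
```

```bash
python3 - <<'E'
from h import *
p=cam("side"); o=bot.get_obs(); print(o["ee_pos"],o["tcp_rot"],o["opening"],o["grasp_force"])
c=p["color"][80:230,300:500,::-1]; cv2.imwrite("pics/t2.png",cv2.resize(c,None,fx=4,fy=4,interpolation=cv2.INTER_CUBIC))
E
```

```text
[ 0.581116   -0.3554656   0.03005266] [1.79968263e+02 1.54948304e-02 8.46706310e+01] 0.042740890246301205 1.4386737439781427
```

View pics/t2.png

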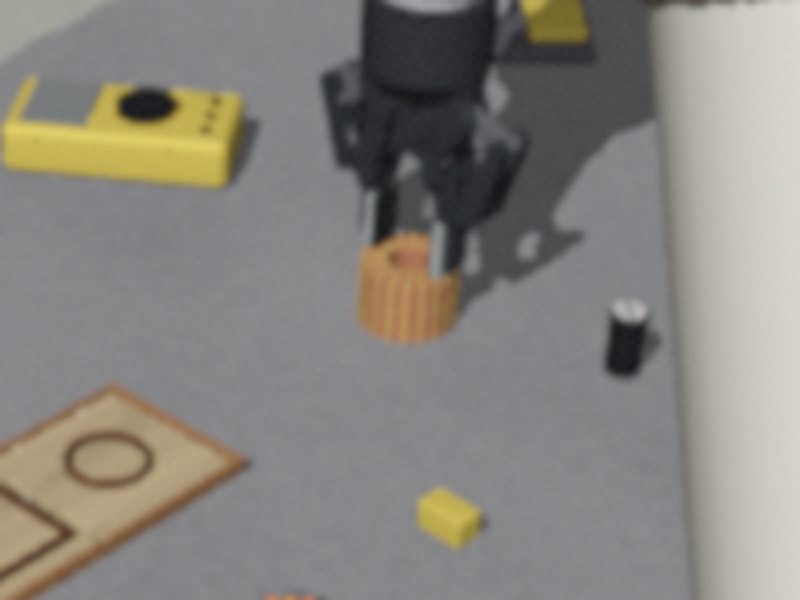

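```bash
python3 - <<'E'
from h import *
np.set_printoptions(precision=4,suppress=True)
p=cam("side"); P=cloud(p)
for uv in((410,147),(409,140),(411,143),(394,140),(393,135),(402,143),(402,160),(398,164),(412,155)): print(uv,P[uv[1],uv[0]],p["color"][uv[1],uv[0]])
q=P[near(P,(.58,-.355),.06,.012,.032)]; print(len(q),q[:,0].min(),q[:,0].max(),q[:,1].max())
E
```

```text
(410, 147) [ 0.5524 -0.3445  0.0497] [104 107 107]
(409, 140) [ 0.5578 -0.3464  0.0654] [137 140 141]
(411, 143) [ 0.5537 -0.3495  0.0575] [72 76 78]
(394, 140) [ 0.602  -0.351   0.0466] [71 58 45]
(393, 135) [ 0.6023 -0.3459  0.0623] [89 91 92]
(402, 143) [ 0.5897 -0.3675  0.0354] [170 117  85]
(402, 160) [ 0.5619 -0.3296  0.0178] [169 123  86]
(398, 164) [ 0.5698 -0.326   0.0053] [165 125  96]
(412, 155) [ 0.5534 -0.358   0.0211] [131 100  64]
199 0.5499303991529441 0.6013046793466235 -0.32231009710981473
```

```bash
python3 - <<'E'
from h import *
np.set_printoptions(precision=4,suppress=True)
p=cam("side"); o=np.array(p["position"])
for uv in((422,131),(392,118)):
    d=ray(p,uv)
    print(uv,o+d*((-.348-o[1])/d[1]))
for uv in((410,148),):
    d=ray(p,uv); print(o+d*((-.345-o[1])/d[1]))
P=cloud(p); q=near(P,(.56,-.35),.03,.036,.09); C=p["color"].astype(int); g=q&(abs(C[...,0]-C[...,2])<12); print(np.percentile(P[g][:,2],[0,2,5,50]))
print(bot.get_obs()["q"],bot.get_obs()["wrist_force"])
E
```

```text
(422, 131) [ 0.5268 -0.348   0.0995]
(392, 118) [ 0.6094 -0.348   0.1036]
[ 0.5525 -0.345   0.0467]
[0.0445 0.0462 0.0497 0.0677]
[-31.4552  23.3902  10.7804  77.3535  -0.001   63.8775] [-0.3817 -0.5465  3.0888]
```

Depth shows the fingertips about 30 mm higher than the stated tool geometry implies: they are just above the ring's top (z about 0.045) with the TCP reading 0.030. I'll reopen and go lower by measurement.

Emit:
move_arm:
  offset:
    - [0,0,-2]
    - [0,0,0]
    - [0,0,0]
    - [0,0,0]
    - [0,0,0]
  twist:
    - [0,0,0]
    - [0,0,0]
    - [0,0,0]
    - [0,0,0]
    - [0,0,0]
  grip: [1,1,1,1,1]

```text
time: 5.4
ee_pos: [0.5806, -0.3552, 0.0486]
tcp_rot: [-179.9, -0.0, 84.7]
wrist_force: [-0.2, 0.4, -0.3]
opening: 0.0856
grasp_force: 0.0
```

Emit:
move_arm:
  offset:
    - [0,0,2]
    - [0,0,2]
    - [0,0,1]
    - [0,0,0]
    - [0,0,0]
  twist:
    - [0,0,0]
    - [0,0,0]
    - [0,0,0]
    - [0,0,0]
    - [0,0,0]
  grip: [1,1,1,1,1]

```text
time: 5.9
ee_pos: [0.581, -0.3554, -0.0001]
tcp_rot: [180.0, 0.0, 84.7]
wrist_force: [-0.3, -1.2, 0.4]
opening: 0.0851
grasp_force: 0.0
```

```bash
cat >> h.py <<'E'
def grey(p,xy,r=.075,z0=.008,z1=.2):
    "lowest/extents of grey finger points near xy"
    P=cloud(p); C=p["color"].astype(int); g=near(P,xy,r,z0,z1)&(abs(C[...,0]-C[...,2])<14)
    return P,g
E
python3 - <<'E'
from h import *
np.set_printoptions(precision=4,suppress=True)
p=cam("side"); o=bot.get_obs(); print(o["ee_pos"],o["opening"],o["wrist_force"])
P,g=grey(p,o["ee_pos"][:2])
for s in(-1,1):
    m=g&((P[...,0]-o["ee_pos"][0])*s>0); print(s,m.sum(),np.percentile(P[m][:,2],[0,2,5,20]))
c=p["color"][80:230,300:500,::-1]; cv2.imwrite("pics/t3.png",cv2.resize(c,None,fx=3,fy=3,interpolation=cv2.INTER_CUBIC))
E
```

```text
[ 0.5813 -0.3556  0.0005] 0.08537239849820112 [-0.4131 -0.113   0.3645]
-1 1484 [0.0228 0.0367 0.0487 0.0873]
1 775 [0.0224 0.0339 0.0416 0.0726]
```

View pics/t3.png

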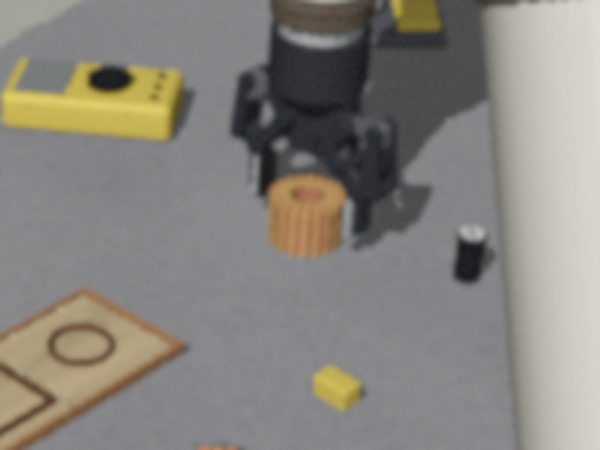

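Fingers now straddle the ring with tips at about 22 mm, and at about 12 mm after lowering and closing.

Emit:
move_arm:
  offset:
    - [0,0,0.4]
    - [0,0,0]
    - [0,0,0]
    - [0,0,0]
    - [0,0,0]
  twist:
    - [0,0,0]
    - [0,0,0]
    - [0,0,0]
    - [0,0,0]
    - [0,0,0]
  grip: [0.5,0.5,0.5,0.5,0.5]
  force: 60

```text
time: 6.45
ee_pos: [0.5812, -0.3556, -0.0037]
tcp_rot: [180.0, 0.0, 84.7]
wrist_force: [-1.5, 0.5, 6.0]
opening: 0.0574
grasp_force: 64.8
```

Emit:
move_arm:
  offset:
    - [0,0,0]
    - [0,0,-2]
    - [0,0,-4]
    - [0,0,-2]
    - [0,0,0]
  twist:
    - [0,0,0]
    - [0,0,0]
    - [0,0,0]
    - [0,0,0]
    - [0,0,0]
  grip: [0.5,0.5,0.5,0.5,0.5]

```text
time: 6.95
ee_pos: [0.5823, -0.3561, 0.0787]
tcp_rot: [179.8, 0.1, 84.7]
wrist_force: [1.0, -0.8, -3.0]
opening: 0.0572
grasp_force: 65.3
```

Emit:
move_arm:
  offset:
    - [2.5,0.1,0]
    - [4,0.1,0]
    - [4.5,0.1,0]
    - [4.5,0.1,0]
    - [4.5,0.1,0]
  twist:
    - [0,0,0]
    - [0,0,0]
    - [0,0,0]
    - [0,0,0]
    - [0,0,0]
  grip: [0.5,0.5,0.5,0.5,0.5]

```text
time: 7.45
ee_pos: [0.6035, -0.1548, 0.073]
tcp_rot: [-179.8, -0.0, 84.6]
wrist_force: [0.8, -0.5, -3.1]
opening: 0.0575
grasp_force: 65.1
```

Emit:
move_arm:
  offset:
    - [4.5,0.1,0]
    - [4.5,0.1,0]
    - [4.5,0.1,0]
    - [4.3,0.2,0]
    - [3.5,0.1,0]
  twist:
    - [0,0,0]
    - [0,0,0]
    - [0,0,0]
    - [0,0,0]
    - [0,0,0]
  grip: [0.5,0.5,0.5,0.5,0.5]

```text
time: 7.95
ee_pos: [0.6293, 0.0572, 0.073]
tcp_rot: [-179.8, 0.0, 84.7]
wrist_force: [1.3, -0.2, -2.9]
opening: 0.0575
grasp_force: 65.1
```

Emit:
move_arm:
  offset:
    - [2.3,0.1,0]
    - [0,0,2]
    - [0,0,1]
    - [0,0,0]
    - [0,0,0]
  twist:
    - [0,0,0]
    - [0,0,0]
    - [0,0,0]
    - [0,0,0]
    - [0,0,0]
  grip: [0.5,0.5,0.5,0.5,0.5]

```text
time: 8.45
ee_pos: [0.6329, 0.077, 0.0448]
tcp_rot: [-179.9, 0.0, 84.6]
wrist_force: [0.2, -0.9, -2.0]
opening: 0.0571
grasp_force: 65.1
```

```bash
python3 - <<'E'
from h import *
np.set_printoptions(precision=4,suppress=True)
p=cam("side"); o=bot.get_obs(); print(o["ee_pos"],o["tcp_rot"],o["opening"])
P=cloud(p); C=p["color"].astype(int); hsv=cv2.cvtColor(p["color"],cv2.COLOR_RGB2HSV)
m=near(P,o["ee_pos"][:2],.045,.025,.2)&(hsv[...,1]>80); q=P[m]; print(len(q),np.percentile(q[:,2],[1,5,50,95,99]),cv2.minAreaRect((q[:,:2]*1000).astype(np.float32)))
t=cam("top"); save(t,"x"); a=t["color"][130:250,210:410,::-1]; b=p["color"][150:330,170:370,::-1]
cv2.imwrite("pics/t4.png",np.vstack([cv2.resize(a,(600,360-100)),cv2.resize(b,(600,340))]))
E
```

```text
[0.6334 0.077  0.0456] [-179.9892    0.0028   84.616 ] 0.05729689982283568
606 [0.0499 0.0535 0.0828 0.0918 0.1208] ((631.7896118164062, 79.69404602050781), (56.90478515625, 59.49787521362305), 32.925716400146484)
```

View pics/t4.png

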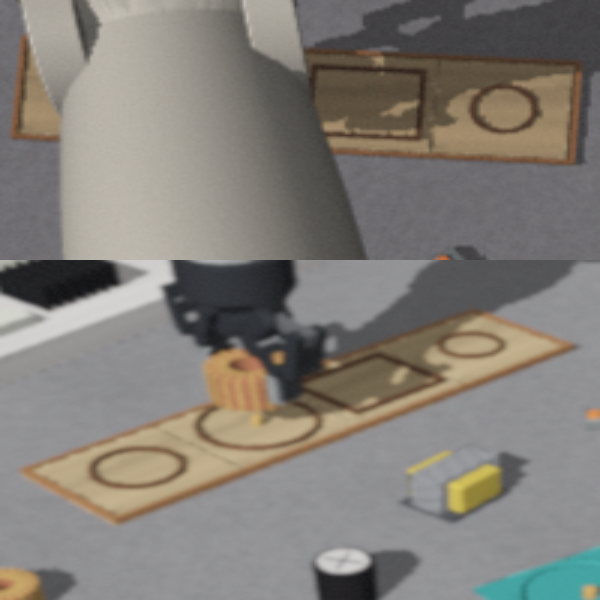

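The toroid hangs above its round rim, with its underside at about 0.050. The stud at about (255,418) in the composite is centred within 3 mm.

Emit:
move_arm:
  offset:
    - [0,0,2]
    - [0,0,1.5]
    - [0,0,0.6]
    - [0,0,0]
    - [0,0,0]
  twist:
    - [0,0,0]
    - [0,0,0]
    - [0,0,0]
    - [0,0,0]
    - [0,0,0]
  grip: [0.5,0.5,0.5,0.5,0.5]

```text
time: 9.05
ee_pos: [0.6335, 0.0775, 0.0048]
tcp_rot: [180.0, -0.0, 84.7]
wrist_force: [-0.3, 0.1, -2.8]
opening: 0.0574
grasp_force: 65.1
```

Emit:
move_arm:
  offset:
    - [0,0,0.1]
    - [0,0,0]
    - [0,0,0]
    - [0,0,0]
    - [0,0,0]
  twist:
    - [0,0,0]
    - [0,0,0]
    - [0,0,0]
    - [0,0,0]
    - [0,0,0]
  grip: [0.5,0.85,0.95,0.95,0.95]

```text
time: 9.55
ee_pos: [0.6335, 0.0777, 0.0039]
tcp_rot: [180.0, -0.0, 84.7]
wrist_force: [1.0, 0.6, -0.6]
opening: 0.0809
grasp_force: 0.0
```

Emit:
move_arm:
  offset:
    - [0,0,-1.5]
    - [0,0,-3]
    - [0,0,-3]
    - [0,0,-2]
    - [0,0,0]
  twist:
    - [0,0,0]
    - [0,0,0]
    - [0,0,0]
    - [0,0,0]
    - [0,0,0]
  grip: [0.95,0.95,0.95,1,1]

```text
time: 10.05
ee_pos: [0.6352, 0.0778, 0.1035]
tcp_rot: [179.6, -0.1, 84.7]
wrist_force: [-0.3, -0.5, -0.1]
opening: 0.0851
grasp_force: 0.0
```

Emit:
move_arm:
  offset:
    - [2.3,-4.4,0]
    - [2.3,-4.5,0]
    - [2.3,-4.5,0]
    - [2.4,-4.5,0]
    - [2.3,-4.4,0]
  twist:
    - [0,0,0]
    - [0,0,0]
    - [0,0,0]
    - [0,0,0]
    - [0,0,0]
  grip: [1,1,1,1,1]

```text
time: 10.55
ee_pos: [0.4219, 0.2132, 0.0983]
tcp_rot: [-180.0, -0.0, 84.6]
wrist_force: [0.3, 0.7, 0.7]
opening: 0.0857
grasp_force: 0.0
```

Emit:
move_arm:
  offset:
    - [0,0,0]
    - [0,0,0]
  twist:
    - [0,0,0]
    - [0,0,0]
  grip: [1,1]

```text
time: 10.75
ee_pos: [0.4233, 0.2133, 0.0988]
tcp_rot: [180.0, -0.0, 84.8]
wrist_force: [0.3, 0.4, 0.6]
opening: 0.0852
grasp_force: 0.0
```

```bash
python3 - <<'E'
from h import *
np.set_printoptions(precision=4,suppress=True)
p=cam("side"); o=bot.get_obs(); print(o["ee_pos"],o["tcp_rot"],o["opening"])
P=cloud(p); hsv=cv2.cvtColor(p["color"],cv2.COLOR_RGB2HSV)
m=near(P,(.633,.078),.05,.02,.08)&(hsv[...,1]>70); q=P[m]; print("tor",len(q),np.percentile(q[:,2],[1,50,95]),cv2.minAreaRect((q[:,:2]*1000).astype(np.float32)))
q=P[near(P,(.4225,.2135),.035,.043,.055)]; print("cap",len(q),cv2.minAreaRect((q[:,:2]*1000).astype(np.float32)))
a=p["color"][150:390,150:420,::-1]; cv2.imwrite("pics/t5.png",cv2.resize(a,None,fx=2.4,fy=2.4))
E
```

```text
[0.4241 0.2128 0.0987] [179.9623  -0.006   84.721 ] 0.0856112705348907
tor 82 [0.0206 0.0418 0.0496] ((639.4364624023438, 98.71640014648438), (18.981660842895508, 46.4913444519043), 75.52691650390625)
cap 305 ((421.7783508300781, 214.74432373046875), (33.710182189941406, 35.088294982910156), 52.74827575683594)
```

View pics/t5.png

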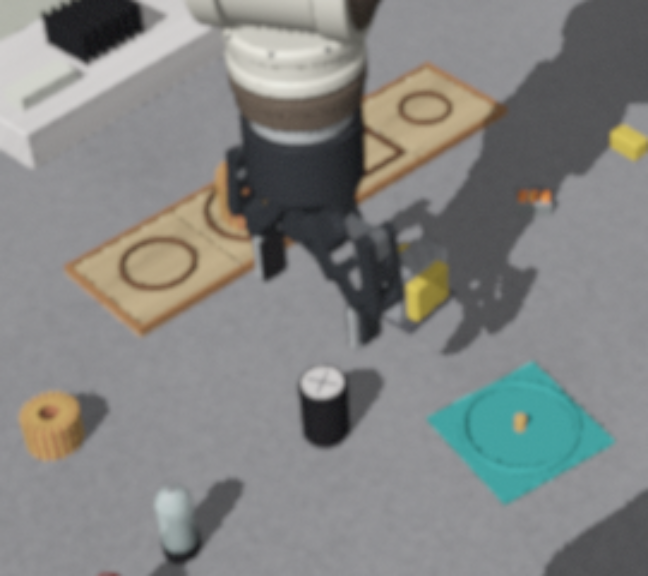

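The gripper is above the wide capacitor at (325,405) in this crop; the toroid stands in its rim, partly hidden.

Emit:
move_arm:
  offset:
    - [0,0,3]
    - [0,0,3]
    - [0,0,2.4]
    - [0,0,1]
    - [0,0,0]
  twist:
    - [0,0,0]
    - [0,0,0]
    - [0,0,0]
    - [0,0,0]
    - [0,0,0]
  grip: [1,1,1,1,1]

```text
time: 11.3
ee_pos: [0.4238, 0.2117, 0.0033]
tcp_rot: [-179.9, 0.1, 84.6]
wrist_force: [-0.1, 0.4, 0.3]
opening: 0.0854
grasp_force: 0.0
```

Emit:
move_arm:
  offset:
    - [0,0,0]
    - [0,0,0]
    - [0,0,0]
    - [0,0,0]
    - [0,0,0]
  twist:
    - [0,0,0]
    - [0,0,0]
    - [0,0,0]
    - [0,0,0]
    - [0,0,0]
  grip: [0.7,0.5,0.3,0.3,0.3]
  force: 30

```text
time: 11.8
ee_pos: [0.4245, 0.213, 0.0056]
tcp_rot: [179.9, -0.0, 84.7]
wrist_force: [-0.1, -0.4, 4.9]
opening: 0.0344
grasp_force: 29.6
```

Emit:
move_arm:
  offset:
    - [0,0,-2]
    - [0,0,-4]
    - [0,0,-2]
    - [0,0,0]
    - [0,0,0]
  twist:
    - [0,0,0]
    - [0,0,0]
    - [0,0,0]
    - [0,0,0]
    - [0,0,0]
  grip: [0.3,0.3,0.3,0.3,0.3]

```text
time: 12.3
ee_pos: [0.4239, 0.2128, 0.0843]
tcp_rot: [180.0, -0.0, 84.7]
wrist_force: [-0.1, -0.7, -1.1]
opening: 0.0343
grasp_force: 30.1
```

Emit:
move_arm:
  offset:
    - [-0.3,3.2,0]
    - [-0.3,4,0]
    - [-0.3,4,0]
    - [-0.3,4,0]
    - [-0.3,4,0]
  twist:
    - [0,0,0]
    - [0,0,0]
    - [0,0,0]
    - [0,0,0]
    - [0,0,0]
  grip: [0.3,0.3,0.3,0.3,0.3]

```text
time: 12.8
ee_pos: [0.6143, 0.1793, 0.0823]
tcp_rot: [-179.9, 0.1, 84.7]
wrist_force: [-0.6, 1.1, 0.0]
opening: 0.0344
grasp_force: 30.3
```

Emit:
move_arm:
  offset:
    - [0,2.9,0]
    - [0,0,2]
    - [0,0,1]
    - [0,0,0]
    - [0,0,0]
  twist:
    - [0,0,0]
    - [0,0,0]
    - [0,0,0]
    - [0,0,0]
    - [0,0,0]
  grip: [0.3,0.3,0.3,0.3,0.3]

```text
time: 13.3
ee_pos: [0.6416, 0.1773, 0.0542]
tcp_rot: [-179.9, 0.0, 84.7]
wrist_force: [-0.1, -0.6, -1.3]
opening: 0.0344
grasp_force: 30.4
```

```bash
python3 - <<'E'
from h import *
np.set_printoptions(precision=4,suppress=True)
p=cam("side"); o=bot.get_obs(); print(o["ee_pos"],o["tcp_rot"],o["opening"])
t=cam("top")
for n,uv in(("cap",(241,171)),("tor",(286.2,174.2)),("tra",(332.5,176.8)),("tub",(378.2,180))): print(n,at_z(t,uv,.012))
P=cloud(p); q=P[near(P,(.643,.177),.03,.03,.12)]; print(len(q),np.percentile(q[:,2],[0,1,5,50]))
# fit rims in side view: dark brown points at rim height
hsv=cv2.cvtColor(p["color"],cv2.COLOR_RGB2HSV)
for n,xy,r in(("cap",(.643,.177),.040),("tub",(.615,-.123),.034),("tor",(.633,.077),.05)):
    m=near(P,xy,r,.003,.018)&(hsv[...,2]<105)&(hsv[...,1]>50); q=P[m][:,:2]*1000
    if len(q)>5: print(n,len(q),cv2.minEnclosingCircle(q.astype(np.float32)))
a=p["color"][150:320,150:350,::-1]; cv2.imwrite("pics/t6.png",cv2.resize(a,None,fx=3,fy=3))
E
```

```text
[0.6421 0.1775 0.0551] [179.9904  -0.0049  84.6969] 0.034015993144669965
cap [0.6425 0.1738 0.012 ]
tor [0.6327 0.0758 0.012 ]
tra [ 0.6243 -0.0247  0.012 ]
tub [ 0.6145 -0.1239  0.012 ]
520 [0.0487 0.0503 0.0544 0.0901]
cap 48 ((646.774169921875, 169.26309204101562), 31.21939468383789)
tor 120 ((636.394775390625, 75.69210815429688), 46.39779281616211)
```

View pics/t6.png

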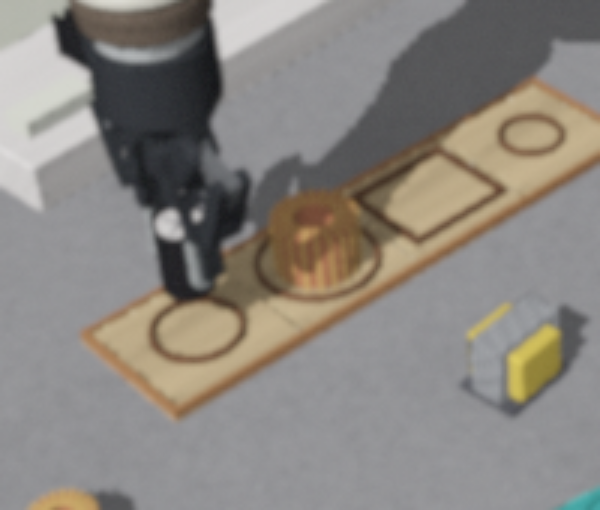

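The capacitor hangs over its rim at (197,328) in this crop, and the toroid stands inside its own rim.

Emit:
move_arm:
  offset:
    - [-0.2,0.1,0]
    - [0,0,2]
    - [0,0,1.5]
    - [0,0,0.6]
    - [0,0,0]
  twist:
    - [0,0,0]
    - [0,0,0]
    - [0,0,0]
    - [0,0,0]
    - [0,0,0]
  grip: [0.3,0.3,0.3,0.3,0.3]

```text
time: 13.9
ee_pos: [0.643, 0.1751, 0.0133]
tcp_rot: [-180.0, 0.0, 84.7]
wrist_force: [1.3, -0.8, -1.0]
opening: 0.0343
grasp_force: 30.7
```

Emit:
move_arm:
  offset:
    - [0,0,0.1]
    - [0,0,0]
    - [0,0,0]
    - [0,0,0]
    - [0,0,0]
  twist:
    - [0,0,0]
    - [0,0,0]
    - [0,0,0]
    - [0,0,0]
    - [0,0,0]
  grip: [0.3,0.4,0.6,0.8,0.8]

```text
time: 14.4
ee_pos: [0.6434, 0.1752, 0.0127]
tcp_rot: [180.0, -0.0, 84.7]
wrist_force: [0.3, 0.3, -0.2]
opening: 0.0681
grasp_force: 0.0
```

Emit:
move_arm:
  offset:
    - [0,0,-1.5]
    - [0,0,-3]
    - [0,0,-3]
    - [0,0,-2]
    - [0,0,0]
  twist:
    - [0,0,0]
    - [0,0,0]
    - [0,0,0]
    - [0,0,0]
    - [0,0,0]
  grip: [0.8,0.8,1,1,1]

```text
time: 14.9
ee_pos: [0.645, 0.1756, 0.1127]
tcp_rot: [179.6, -0.1, 84.7]
wrist_force: [0.1, 0.3, 0.2]
opening: 0.0855
grasp_force: 0.0
```

Emit:
move_arm:
  offset:
    - [-3,-4.3,0]
    - [-3,-4.3,0]
    - [-3,-4.3,0]
    - [-2.9,-4.3,0]
    - [0,0,2]
  twist:
    - [0,0,0]
    - [0,0,0]
    - [0,0,0]
    - [0,0,0]
    - [0,0,-0.066]
  grip: [1,1,1,1,1]

```text
time: 15.4
ee_pos: [0.4664, 0.0754, 0.0905]
tcp_rot: [179.8, -0.0, 88.4]
wrist_force: [2.6, 0.0, 1.2]
opening: 0.0856
grasp_force: 0.0
```

Emit:
move_arm:
  offset:
    - [0,0,1]
    - [0,0,0]
  twist:
    - [0,0,0]
    - [0,0,0]
  grip: [1,1]

```text
time: 15.6
ee_pos: [0.4684, 0.0772, 0.0761]
tcp_rot: [-179.9, 0.0, 88.4]
wrist_force: [-0.7, -1.1, -0.6]
opening: 0.0857
grasp_force: 0.0
```

```bash
python3 - <<'E'
from h import *
np.set_printoptions(precision=4,suppress=True)
p=cam("side"); o=bot.get_obs(); print(o["ee_pos"],o["tcp_rot"],o["opening"])
P=cloud(p); q=P[near(P,(.462,.074),.04,.038,.052)]; print(len(q),cv2.minAreaRect((q[:,:2]*1000).astype(np.float32)))
q=P[near(P,(.643,.175),.04,.045,.07)]; print("cap",len(q),np.percentile(q[:,2],[50,98]),cv2.minAreaRect((q[:,:2]*1000).astype(np.float32)))
q=P[near(P,(.633,.077),.045,.04,.06)]; print("tor",len(q),np.percentile(q[:,2],[50,98]),cv2.minAreaRect((q[:,:2]*1000).astype(np.float32)))
E
```

```text
[0.4689 0.0773 0.0769] [-179.9085    0.0156   88.3778] 0.08546377537088437
479 ((460.93157958984375, 74.94703674316406), (47.17438888549805, 59.210384368896484), 8.845101356506348)
cap 257 [0.0576 0.061 ] ((641.406005859375, 177.31968688964844), (34.47071075439453, 35.08374786376953), 28.86334228515625)
tor 464 [0.0475 0.0512] ((631.7400512695312, 79.04498291015625), (57.99004364013672, 61.71434783935547), 34.07270050048828)
```

Emit:
move_arm:
  offset:
    - [-0.3,-0.7,0]
    - [0,0,3]
    - [0,0,3]
    - [0,0,1.8]
    - [0,0,0]
  twist:
    - [0,0,0]
    - [0,0,0]
    - [0,0,0]
    - [0,0,0]
    - [0,0,0]
  grip: [1,1,1,1,1]

```text
time: 16.15
ee_pos: [0.4604, 0.0742, -0.0026]
tcp_rot: [-179.7, 0.0, 88.4]
wrist_force: [-0.2, 0.3, -1.0]
opening: 0.0853
grasp_force: 0.0
```

Emit:
move_arm:
  offset:
    - [0,0,0]
    - [0,0,0]
    - [0,0,0]
    - [0,0,0]
    - [0,0,0]
  twist:
    - [0,0,0]
    - [0,0,0]
    - [0,0,0]
    - [0,0,0]
    - [0,0,0]
  grip: [0.8,0.6,0.4,0.4,0.4]
  force: 70

```text
time: 16.65
ee_pos: [0.463, 0.0745, 0.0012]
tcp_rot: [179.8, -0.0, 88.5]
wrist_force: [-0.7, 0.3, 7.0]
opening: 0.0431
grasp_force: 71.6
```

Emit:
move_arm:
  offset:
    - [0,0,-2]
    - [0,0,-4]
    - [0,0,-2]
    - [0,0,0]
    - [0,0,0]
  twist:
    - [0,0,0]
    - [0,0,0]
    - [0,0,0.066]
    - [0,0,0]
    - [0,0,0]
  grip: [0.4,0.4,0.4,0.4,0.4]

```text
time: 17.15
ee_pos: [0.4618, 0.0743, 0.079]
tcp_rot: [-180.0, 0.0, 84.8]
wrist_force: [-1.1, -0.2, -4.2]
opening: 0.0431
grasp_force: 72.2
```

Emit:
move_arm:
  offset:
    - [-1.6,3.2,0]
    - [-1.6,3.5,0]
    - [-1.7,3.5,0]
    - [-1.7,3.5,0]
    - [-1.6,3.3,0]
  twist:
    - [0,0,0]
    - [0,0,0]
    - [0,0,0]
    - [0,0,0]
    - [0,0,0]
  grip: [0.4,0.4,0.4,0.4,0.4]

```text
time: 17.65
ee_pos: [0.6238, -0.0241, 0.0769]
tcp_rot: [-179.8, 0.0, 84.8]
wrist_force: [0.3, 0.9, -3.6]
opening: 0.0432
grasp_force: 72.3
```

Emit:
move_arm:
  offset:
    - [0,0,2]
    - [0,0,1.5]
    - [0,0,0]
    - [0,0,0]
  twist:
    - [0,0,0]
    - [0,0,0]
    - [0,0,0]
    - [0,0,0]
  grip: [0.4,0.4,0.4,0.4]

```text
time: 18.05
ee_pos: [0.6224, -0.0226, 0.0437]
tcp_rot: [-179.9, 0.0, 84.7]
wrist_force: [0.2, 0.4, -2.8]
opening: 0.0434
grasp_force: 72.7
```

```bash
python3 - <<'E'
from h import *
np.set_printoptions(precision=4,suppress=True)
p=cam("side"); o=bot.get_obs(); print(o["ee_pos"],o["tcp_rot"],o["opening"])
P=cloud(p); q=P[near(P,(.624,-.023),.04,.02,.12)]; print(len(q),np.percentile(q[:,2],[0,1,5,50]))
a=p["color"][130:300,190:390,::-1]; cv2.imwrite("pics/t7.png",cv2.resize(a,None,fx=3.5,fy=3.5))
E
```

```text
[ 0.6231 -0.0226  0.0448] [-179.989    -0.       84.7285] 0.043311427270830906
900 [0.0417 0.0435 0.0466 0.0828]
```

View pics/t7.png

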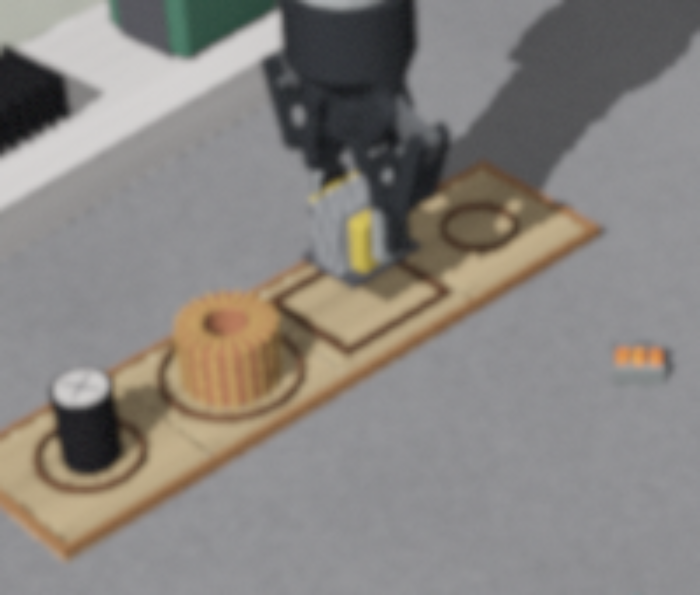

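The capacitor and toroid stand centred in their rims. The transformer is held square over the rectangle at (360,300), so I'll lower it.

Emit:
move_arm:
  offset:
    - [0,0.1,1.5]
    - [0,0,1.5]
    - [0,0,0.5]
    - [0,0,0]
    - [0,0,0]
  twist:
    - [0,0,0]
    - [0,0,0]
    - [0,0,0]
    - [0,0,0]
    - [0,0,0]
  grip: [0.4,0.4,0.4,0.4,0.4]

```text
time: 18.6
ee_pos: [0.6243, -0.0231, 0.009]
tcp_rot: [-180.0, 0.0, 84.7]
wrist_force: [0.2, -0.0, -3.3]
opening: 0.0431
grasp_force: 72.8
```

Emit:
move_arm:
  offset:
    - [0,0,0.1]
    - [0,0,0]
    - [0,0,0]
    - [0,0,0]
    - [0,0,0]
  twist:
    - [0,0,0]
    - [0,0,0]
    - [0,0,0]
    - [0,0,0]
    - [0,0,0]
  grip: [0.4,0.4,0.6,0.8,0.85]

```text
time: 19.1
ee_pos: [0.6249, -0.0232, 0.009]
tcp_rot: [180.0, -0.0, 84.7]
wrist_force: [-0.7, 0.6, 0.2]
opening: 0.0728
grasp_force: 0.0
```

Emit:
move_arm:
  offset:
    - [0,0,-1.5]
    - [0,0,-3]
    - [0,0,-3]
    - [0,0,-2]
    - [0,0,-1]
  twist:
    - [0,0,0]
    - [0,0,0]
    - [0,0,0]
    - [0,0,0]
    - [0,0,0]
  grip: [0.85,0.85,1,1,1]

```text
time: 19.6
ee_pos: [0.6256, -0.0232, 0.1172]
tcp_rot: [179.8, -0.0, 84.7]
wrist_force: [0.0, -0.0, 0.2]
opening: 0.0854
grasp_force: 0.0
```

```bash
python3 - <<'E'
from h import *
np.set_printoptions(precision=4,suppress=True)
for n in("top","side"):
    p=cam(n); P=cloud(p)
    for z0,z1 in((.006,.012),(.02,.045),(.05,.056),(.056,.065)):
        q=P[near(P,(.423,.349),.03,z0,z1)]
        if len(q)>6: print(n,z0,len(q),q.mean(0),cv2.minAreaRect((q[:,:2]*1000).astype(np.float32)))
    a=p["color"][250:310,110:190] if n=="top" else p["color"][335:420,170:270]
    cv2.imwrite(f"pics/tube_{n}.png",cv2.resize(a[...,::-1],(400,400*a.shape[0]//a.shape[1]),interpolation=cv2.INTER_CUBIC))
a,b=cv2.imread("pics/tube_top.png"),cv2.imread("pics/tube_side.png"); cv2.imwrite("pics/tube.png",np.hstack([a,b[:300]]))
E
```

```text
top 0.006 16 [0.4243 0.3413 0.0097] ((424.89276123046875, 342.06207275390625), (12.164294242858887, 23.647323608398438), 88.15237426757812)
top 0.02 47 [0.4265 0.342  0.0331] ((425.4071044921875, 346.47906494140625), (19.854110717773438, 19.429576873779297), 43.44741439819336)
top 0.05 36 [0.425  0.3467 0.053 ] ((424.5188903808594, 348.22747802734375), (21.436450958251953, 20.29322624206543), 52.498497009277344)
top 0.056 52 [0.4251 0.3484 0.0582] ((425.4189147949219, 348.8223876953125), (16.583030700683594, 17.721527099609375), 14.037139892578125)
side 0.006 44 [0.417  0.355  0.0088] ((417.60888671875, 354.3552551269531), (24.595272064208984, 11.478032112121582), 62.27313232421875)
side 0.02 167 [0.4176 0.3556 0.0327] ((419.3950500488281, 354.27923583984375), (23.776939392089844, 14.684796333312988), 54.931331634521484)
side 0.05 56 [0.4192 0.3544 0.0531] ((421.3513488769531, 353.6441345214844), (22.293739318847656, 17.25802993774414), 44.62164306640625)
side 0.056 90 [0.4223 0.3519 0.0583] ((423.01788330078125, 350.66156005859375), (18.58916664123535, 17.951213836669922), 20.76096534729004)
```

View pics/tube.png

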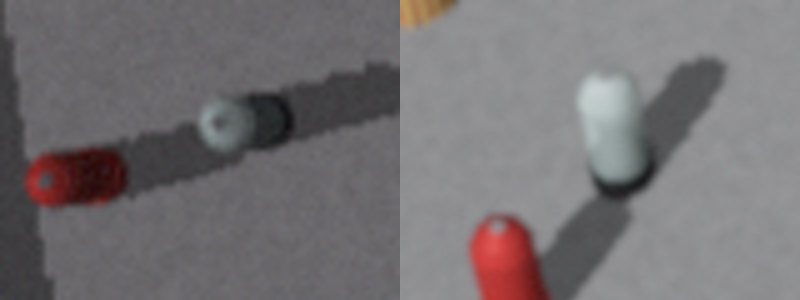

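The clear glass tube stands at about (.4245,.3495), with the red look-alike 75 mm further in y.

Emit:
move_arm:
  offset:
    - [3.9,-2.6,0]
    - [3.9,-2.6,0]
    - [3.9,-2.6,0]
    - [3.9,-2.6,0]
    - [3.9,-2.6,0]
  twist:
    - [0,0,0]
    - [0,0,0]
    - [0,0,0]
    - [0,0,0]
    - [0,0,0]
  grip: [1,1,1,1,1]

```text
time: 20.2
ee_pos: [0.5116, 0.1842, 0.1123]
tcp_rot: [-179.9, 0.0, 84.7]
wrist_force: [0.9, 0.5, -0.5]
opening: 0.0852
grasp_force: 0.0
```

Emit:
move_arm:
  offset:
    - [3.9,-2.6,0]
    - [3.9,-2.6,0]
    - [3.9,-2.6,0]
    - [3.9,-2.6,0]
    - [0,0,0]
  twist:
    - [0,0,0]
    - [0,0,0]
    - [0,0,0]
    - [0,0,0]
    - [0,0,0]
  grip: [1,1,1,1,1]

```text
time: 20.7
ee_pos: [0.4211, 0.3516, 0.1121]
tcp_rot: [-179.9, 0.0, 85.0]
wrist_force: [-0.6, -0.5, -1.1]
opening: 0.0856
grasp_force: 0.0
```

Emit:
move_arm:
  offset:
    - [0,0,2]
    - [0,0,0]
    - [0,0,0]
  twist:
    - [0,0,0]
    - [0,0,0]
    - [0,0,0]
  grip: [1,1,1]

```text
time: 21.0
ee_pos: [0.4239, 0.3472, 0.0928]
tcp_rot: [-179.9, 0.1, 84.6]
wrist_force: [0.8, 0.6, 0.5]
opening: 0.0855
grasp_force: 0.0
```

Emit:
move_arm:
  offset:
    - [0.2,0,0]
    - [0,0,3]
    - [0,0,3]
    - [0,0,2.2]
    - [0,0,0]
  twist:
    - [0,0,0]
    - [0,0,0]
    - [0,0,0]
    - [0,0,0]
    - [0,0,0]
  grip: [1,1,1,1,1]

```text
time: 21.5
ee_pos: [0.4233, 0.3486, 0.0091]
tcp_rot: [-179.8, 0.2, 84.6]
wrist_force: [-0.3, -1.1, 0.6]
opening: 0.0855
grasp_force: 0.0
```

Emit:
move_arm:
  offset:
    - [0,0,0]
    - [0,0,0]
    - [0,0,0]
    - [0,0,0]
    - [0,0,0]
  twist:
    - [0,0,0]
    - [0,0,0]
    - [0,0,0]
    - [0,0,0]
    - [0,0,0]
  grip: [0.8,0.6,0.4,0.3,0.22]
  force: 25

```text
time: 22.0
ee_pos: [0.4248, 0.3504, 0.0126]
tcp_rot: [179.9, -0.1, 84.7]
wrist_force: [-0.1, -0.7, 6.8]
opening: 0.0229
grasp_force: 25.6
```

Emit:
move_arm:
  offset:
    - [0,0,0]
    - [0,0,0]
  twist:
    - [0,0,0]
    - [0,0,0]
  grip: [0.2,0.2]

```text
time: 22.2
ee_pos: [0.4248, 0.3504, 0.0126]
tcp_rot: [179.9, -0.1, 84.7]
wrist_force: [-0.7, -0.9, 6.7]
opening: 0.0227
grasp_force: 25.7
```

Emit:
move_arm:
  offset:
    - [0,0,-2]
    - [0,0,-4]
    - [0,0,-3]
    - [0,0,0]
    - [-3,1.5,0]
  twist:
    - [0,0,0]
    - [0,0,0]
    - [0,0,0]
    - [0,0,0]
    - [0,0,0]
  grip: [0.2,0.2,0.2,0.2,0.2]

```text
time: 22.7
ee_pos: [0.4363, 0.3208, 0.1022]
tcp_rot: [179.9, -0.1, 84.9]
wrist_force: [0.0, -0.8, -0.6]
opening: 0.0232
grasp_force: 25.0
```

Emit:
move_arm:
  offset:
    - [-4.2,2.2,0]
    - [-4.2,2.2,0]
    - [-4.2,2.2,0]
    - [-4.2,2.2,0]
    - [-4.2,2.2,0]
  twist:
    - [0,0,0]
    - [0,0,0]
    - [0,0,0]
    - [0,0,0]
    - [0,0,0]
  grip: [0.2,0.2,0.2,0.2,0.2]

```text
time: 23.2
ee_pos: [0.5267, 0.0976, 0.101]
tcp_rot: [-180.0, 0.0, 84.7]
wrist_force: [1.4, 0.8, -0.8]
opening: 0.0231
grasp_force: 25.0
```

Emit:
move_arm:
  offset:
    - [-4.2,2.2,0]
    - [-4.2,2.2,0]
    - [-4.2,2.2,0]
    - [-4.2,2.2,0]
    - [-3.6,2.0,0]
  twist:
    - [0,0,0]
    - [0,0,0]
    - [0,0,0]
    - [0,0,0]
    - [0,0,0]
  grip: [0.2,0.2,0.2,0.2,0.2]

```text
time: 23.7
ee_pos: [0.6153, -0.1161, 0.1007]
tcp_rot: [-180.0, 0.0, 84.6]
wrist_force: [1.4, 0.9, 0.3]
opening: 0.0231
grasp_force: 25.0
```

Emit:
move_arm:
  offset:
    - [0,0,2]
    - [0,0,2]
    - [0,0,0]
    - [0,0,0]
  twist:
    - [0,0,0]
    - [0,0,0]
    - [0,0,0]
    - [0,0,0]
  grip: [0.2,0.2,0.2,0.2]

```text
time: 24.1
ee_pos: [0.6147, -0.1135, 0.0612]
tcp_rot: [-179.9, -0.0, 84.7]
wrist_force: [-0.3, 0.8, -0.6]
opening: 0.0235
grasp_force: 25.0
```

```bash
python3 - <<'E'
from h import *
np.set_printoptions(precision=4,suppress=True)
p=cam("side"); o=bot.get_obs(); print(o["ee_pos"],o["tcp_rot"],o["opening"])
P=cloud(p); q=P[near(P,o["ee_pos"][:2],.025,.02,.12)]; print(len(q),np.percentile(q[:,2],[0,1,5,50]))
a=p["color"][110:280,210:410,::-1]; cv2.imwrite("pics/t8.png",cv2.resize(a,None,fx=3.5,fy=3.5))
E
```

```text
[ 0.6152 -0.1135  0.0622] [179.9845   0.0035  84.6927] 0.022750356238212723
442 [0.0488 0.0498 0.0545 0.0914]
```

View pics/t8.png

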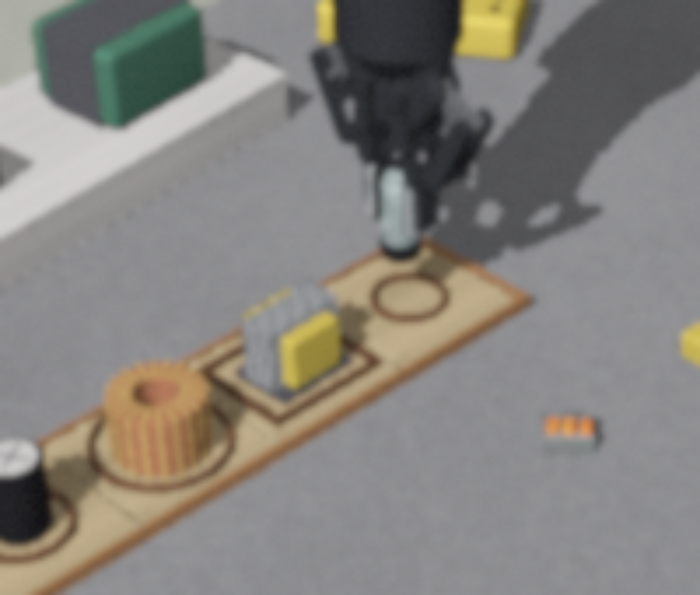

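The transformer stands square in its rim. The tube hangs upright, 10 mm short of its rim along y.

Emit:
move_arm:
  offset:
    - [-1.0,0,0]
    - [0,0,2]
    - [0,0,1]
    - [0,0,0]
    - [0,0,0]
  twist:
    - [0,0,0]
    - [0,0,0]
    - [0,0,0]
    - [0,0,0]
    - [0,0,0]
  grip: [0.2,0.2,0.2,0.2,0.2]

```text
time: 24.65
ee_pos: [0.6143, -0.1237, 0.0321]
tcp_rot: [180.0, 0.0, 84.7]
wrist_force: [0.2, -0.1, -0.3]
opening: 0.0229
grasp_force: 25.0
```

Emit:
move_arm:
  offset:
    - [0,0,1.0]
    - [0,0,0.1]
    - [0,0,0]
    - [0,0,0]
  twist:
    - [0,0,0]
    - [0,0,0]
    - [0,0,0]
    - [0,0,0]
  grip: [0.2,0.2,0.2,0.2]

```text
time: 25.05
ee_pos: [0.6143, -0.1236, 0.0207]
tcp_rot: [180.0, 0.0, 84.7]
wrist_force: [-0.5, 0.3, -0.6]
opening: 0.0231
grasp_force: 25.0
```

Emit:
move_arm:
  offset:
    - [0,0,0.1]
    - [0,0,0]
    - [0,0,0]
    - [0,0,0]
    - [0,0,0]
  twist:
    - [0,0,0]
    - [0,0,0]
    - [0,0,0]
    - [0,0,0]
    - [0,0,0]
  grip: [0.2,0.27,0.33,0.5,0.7]

```text
time: 25.55
ee_pos: [0.6142, -0.1237, 0.0197]
tcp_rot: [180.0, -0.0, 84.7]
wrist_force: [0.2, -0.5, -0.1]
opening: 0.0555
grasp_force: 0.0
```

Emit:
move_arm:
  offset:
    - [0,0,0]
    - [0,0,-1.5]
    - [0,0,-3]
    - [0,0,-3]
    - [0,0,-3]
  twist:
    - [0,0,0]
    - [0,0,0]
    - [0,0,0]
    - [0,0,0]
    - [0,0,0]
  grip: [0.8,0.8,0.8,0.8,0.8]

```text
time: 26.05
ee_pos: [0.6141, -0.1236, 0.127]
tcp_rot: [180.0, 0.0, 84.7]
wrist_force: [0.8, -0.7, 0.6]
opening: 0.0683
grasp_force: 0.0
```

Emit:
move_arm:
  offset:
    - [-2,-3,-3]
    - [-3,-4,-3]
    - [-3,-4,0]
    - [-2,-3,0]
    - [0,0,0]
  twist:
    - [0,0,0]
    - [0,0,0]
    - [0,0,0]
    - [0,0,0]
    - [0,0,0]
  grip: [0.8,0.8,0.8,0.8,0.8]

```text
time: 26.55
ee_pos: [0.4688, -0.2082, 0.1827]
tcp_rot: [179.9, 0.1, 84.5]
wrist_force: [0.6, -0.1, -0.1]
opening: 0.0684
grasp_force: 0.0
```

```bash
python3 - <<'E'
from h import *
np.set_printoptions(precision=4,suppress=True)
p=cam("side"); t=cam("top"); o=bot.get_obs(); print(o["ee_pos"],o["opening"],o["time"])
P=cloud(p)
for n,xy,h in(("tube",(.6145,-.1235),.067),("tra",(.6243,-.023),.053),("tor",(.633,.077),.047),("cap",(.643,.175),.057),("thin",(.452,-.386),.04),("small",(.567,.343),.028)):
    q=P[near(P,xy,.045 if n in("tra","tor") else .03,h-.008,h+.006)]; print(n,len(q),np.median(q[:,2]) if len(q) else "",cv2.minAreaRect((q[:,:2]*1000).astype(np.float32)) if len(q)>3 else "")
cv2.imwrite("pics/t9.png",np.hstack([cv2.resize(p["color"][110:310,150:420,::-1],(540,400)),cv2.resize(t["color"][130:230,210:410,::-1],(250,125)).copy() if 0 else np.zeros((400,1,3),np.uint8)]))
E
```

```text
[ 0.4714 -0.2069  0.1818] 0.06813809635749005 26.65
tube 57 0.06352996215619144 ((611.95703125, -120.98776245117188), (19.309398651123047, 21.700851440429688), 40.76742935180664)
tra 355 0.05246000865614131 ((622.438720703125, -22.09593391418457), (46.182674407958984, 61.84238052368164), 0.8140053749084473)
tor 471 0.04749298225561416 ((632.6826782226562, 77.24799346923828), (59.930458068847656, 59.97274398803711), 83.9087142944336)
cap 236 0.05754565372418702 ((641.6211547851562, 177.1384735107422), (34.092716217041016, 35.75031280517578), 1.8162091970443726)
thin 75 0.040220937879729246 ((449.8260192871094, -384.66717529296875), (22.134241104125977, 25.556352615356445), 28.798933029174805)
small 405 0.028259929753459923 ((565.3693237304688, 344.7061462402344), (41.36479568481445, 40.968894958496094), 46.900962829589844)
```

View pics/t9.png

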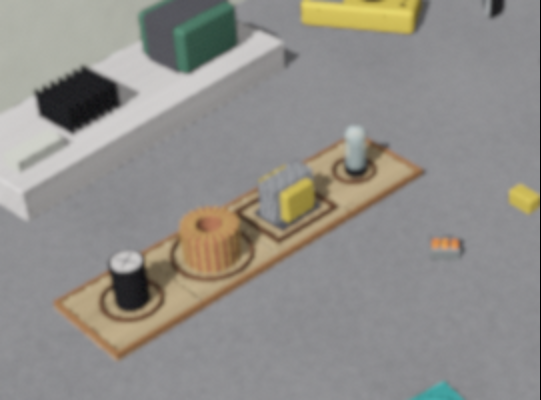

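All four parts stand upright in their rims at the expected heights, the two parts that stay are untouched, and the gripper is clear.

```bash
python3 -c "
from workcell import bot
print(bot.job_done())"
```

```text
the job is handed in; nothing more can be done
None
```

The job is handed in: the large toroid, wide capacitor, transformer and tube stand upright in their rims at about 27 s of the 104 s allowed, and the small toroid and thin capacitor were left where they stood.

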